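# Tip a flush sample carrier out of its dock and load it on the microscope stage

### The arm

A 6-joint arm with a two-finger parallel gripper is mounted at the origin on the work surface. World frame = base frame: x ahead of the robot, y to its left, z up, the work surface at z = 0. Lengths are in m, angles in rad, forces in N, time in s.
With the tool pointing down it reaches from about 0.375 to 0.9 m from the base axis. Payload 3.1 kg.
Tool frame: the origin (TCP) lies between the finger pads; the fingertips stand 19 mm ahead of it and the grasp point (between the pads) is the TCP; z points along the fingers, y is the line along which they close (so a half turn about z gives the same grasp; the last joint's range is limited). The gripper opens to 87 mm and grips with 3 to 60 N. Pads are 19 mm wide; open, the fingers measure 117 mm over their backs; the gripper's body (75 mm by 190 mm) begins 51 mm behind the grasp point.
Start: joints at [-1.444, 0.527, 1.433, -0, 1.181, -0.178], TCP at [0.188, -0.596, 0.205] pointing down, gripper open.
Joint ranges: [-3.08, 3.08], [-0.75, 2.2], [0.22, 2.44], [-1.43, 4.57], [0, 2.65], [-2.85, 2.85]. Speed limits (rad/s): [2.79, 2.79, 3.14, 3.14, 3.14, 3.14].

### API

Orientations are given as a unit quaternion [x, y, z, w].
In Python, from rig import robot, camera, camera_info, hand_in gives the robot as it stands.
- The arm moves only by the shell command python3 -m handwheel 'ROWS' [FORCE]. ROWS is a JSON object of lists of equal length, an entry for each row: "hand": the opening, from 0 (shut) to 1 (fully open); "translation": the shift along the world's x, y, z in mm, a list of three; "turn": the turn, a rotation vector about the world's x, y, z in rad, a list of three. In form: {"hand": [hand, ...], "translation": [[tx, ty, tz], ...], "turn": [[ax, ay, az], ...]}. A call has 1 to 12 rows; each row is the pose to reach, as a shift and turn from the pose commanded when the call began; what a row does not reach only later rows make up. A row lasts 1/12 s, in which the tool goes at most 41.7 mm and 7.16 degrees, less where a joint would pass 70% of its speed; a pose out of reach is approached as far as the arm can. A call with a gripper value outside its range is refused whole. The fingers move at their own pace and stop on an object; FORCE is the grip in N (left out, the last holds). Time passes only in rows, so rows that repeat a pose let the fingers close. It gives the time, the measured TCP pose, the force, the opening and the grip force at its end, in the units of the state.
- robot.get_obs(): the state, without advancing time (a new reading comes with each control period).
- camera(name): name is "side" or "top" or "wrist"; returns (picture, depth): 420x560x3 uint8, red, green, blue; 420x560 float32, m along the optical axis (not along the pixel's ray), 0 where there is no reading.
- camera_info(name): a dict with "vertical_fov" (degrees; the focal length in pixels is half the picture's height over the tangent of half this angle, whatever the lens; pixels are square), "cx", "cy" (the principal point, pixels), "world_from_camera" (4x4, takes a point from camera to world coordinates). Camera axes: x right, y down, z forward; pixel columns grow to the right and rows downward; lengths in m; the calibration is good to about 2 mm. A picture is of the moment at which its call begins: read the wrist's pose just before it. camera_info takes no time and is no camera call; for the wrist camera it gives the pose at the moment of the call.
- hand_in(): hands the job in; it is judged then, once.
The state is a dict: "time": time; "q": joint angles; "joint_velocities": joint speeds; "joint_torque": joint torques, N m; "position": TCP position; "tool_rot": TCP orientation; "ft_force": force on the tool from outside, world axes, zero at the start; "moment": the same for the moment, N m; "grip_width": finger opening in m; "grip_force": force on a finger pad.
Only numpy, scipy, OpenCV 4.12 (cv2) and the standard library are available. Lean on these libraries where they do the work, as an engineer would, in place of code of your own. Each camera call takes 0.05 s, during which the arm holds its last target. There are 200 camera calls.

### The job

The aluminium sample carrier lies flush in its dock, hollow under one half only: feel for the end that gives, press that end down so the carrier tips up and stays leaning in the pocket, then take it by the raised end and lift it out. Lay it flat, disc side up and gently (no dropping), centred on and lined up lengthwise with the raised pad of the microscope base, and let go. Leave the dish, the vial and the spanner where they are.

Things in the scene. Friction and masses are not known exactly. Their poses are not given: they have to be found in the camera images.
- carrier_center (a point): the sample carrier: a plain aluminium slab 90 x 50 x 12 mm (x, y, z), about 0.15 kg, a small dark disc inlaid in the middle of its top face. The point is its centre, half-way up; its x axis runs along the 90 mm, z is normal to its top. Same at both ends: it may be laid on the stage either way round. Once tipped up, it can be gripped across its 50 mm at the high end.
- dock_top (a point): the dock: a fixed black block 160 x 112 x 43 mm high. The point is the middle of its top face and of its open pocket, 94 x 53 mm (x, y); x axis along the 94 mm, z up. At the start the carrier fills the pocket, its top level with the dock's top. The pocket is hollow under one end of the carrier, +x or -x: it differs from run to run and cannot be seen, only felt.
- dock_rest (a point): the pocket's middle, level with the underside of the flush carrier, axes as dock_top. A hidden rigid support lies under one half, reaching 2 mm past the middle; that end does not give when pressed. The other end, hollow 21.5 mm deep, gives under 1 N; its edge pressed down some 15 mm, the carrier drops over and stays leaning at about 30 degrees, its high end 10 to 25 mm above the dock's top.
- stage_top (a point): the microscope base: a fixed white and black plate 190 x 150 mm with a raised flat steel pad, 100 x 60 mm (x, y), in its middle. The point is the centre of the pad's top, 42 mm above the table and 12 mm above the plate around it; x axis along the 100 mm, z up. There is no magnet or recess.
- dish: bystander: round glass dish 60 mm across, 16 mm high; origin at the centre of its underside
- vial: bystander: small amber glass vial 28 mm across, 50 mm high; origin at the centre of its underside
- spanner: bystander: spanner 120 mm long lying flat; origin at the middle of its underside
Not all that is in view belongs to the job. What is shaped like the part that bears carrier_center but red is not meant. What is shaped like the part that bears dock_top but red is not meant.

How it is judged:
On the way:
1. the carrier is tipped up in the dock's pocket (tilted more than 20 degrees) (angle between carrier_center's own z axis and vertical between 0.35 and 0.8 rad and horizontal distance between carrier_center and dock_top below 0.02 m and z of carrier_center in the frame of dock_top below 0.004 m), for 0.3 s.
At the end, for the whole second after the job is handed in: The carrier lies flat (within 3 degrees), disc side up, at rest on the raised pad, its centre within 10 mm of the pad's centre and its length within 8.5 degrees of the pad's length, either way round (horizontal distance between carrier_center and stage_top below 0.01 m and z of carrier_center in the frame of stage_top between 0.003 and 0.009 m and angle between carrier_center's own z axis and vertical below 0.06 rad and angle between the x axis of carrier_center and the x axis of stage_top, either way round below 0.15 rad and linear speed of carrier below 0.02 m/s); the robot touches nothing.
It fails at once if the carrier is dropped or slammed on to the stage (faster than 0.6 m/s close above the pad, as after a fall of 2 cm) (linear speed of carrier above 0.6 m/s and horizontal distance between carrier_center and stage_top below 0.06 m and z of carrier_center in the frame of stage_top below 0.025 m).
It fails at once if the glass dish is pushed more than 30 mm from its place (distance of dish from where it was at the start of the episode above 0.03 m).
It fails at once if the vial is pushed more than 30 mm from its place (distance of vial from where it was at the start of the episode above 0.03 m).
It fails at once if the spanner is pushed more than 30 mm from its place (distance of spanner from where it was at the start of the episode above 0.03 m).
It also fails if it takes over 53 s, if anything falls off the work surface, if the arm or the gripper's body presses on something with over 40 N, if the wrist force passes 120 N, or if a joint passes its speed limit or range.

## Working session

There is one attempt and no reset: what is moved stays moved. The work goes in short steps, Python scripts to look and compute and a shell command to move; the robot and the scene stay as the last step left them, time stands still between calls to the robot, and variables do not carry over. Pictures are saved under pics/ and viewed, at most 10 in all, crops included, and the job is handed in when it is done.

```bash
mkdir -p pics; cat > h.py <<'E'
import numpy as np, cv2
from rig import robot, camera, camera_info, hand_in
def K(n,s=(420,560)):
    i=camera_info(n); f=s[0]/2/np.tan(np.radians(i["vertical_fov"])/2)
    return f,i["cx"],i["cy"],np.array(i["world_from_camera"])
def cloud(n):
    f,cx,cy,T=K(n); im,d=camera(n)
    v,u=np.mgrid[:420,:560]
    P=np.stack([(u-cx)*d/f,(v-cy)*d/f,d],-1)@T[:3,:3].T+T[:3,3]
    P[d==0]=np.nan
    return im,P
E
python3 - <<'E'
from h import *
print(robot.get_obs())
for n in ("top","side"):
    im,P=cloud(n); np.save(n+".npy",P); cv2.imwrite(f"pics/{n}0.png",im[...,::-1]); print(camera_info(n))
E
```

```text
{'time': 0.0, 'q': array([-1.44351677e+00,  5.28450845e-01,  1.43389741e+00, -3.67305996e-06,
        1.18139033e+00, -1.78478349e-01]), 'joint_velocities': array([ 0.00176653,  0.00179076,  0.00013873, -0.00091751,  0.00028949,
       -0.00044524]), 'joint_torque': array([ 4.77675821e-04, -4.40037096e+01, -1.76591957e+01,  6.32157968e-02,
        5.84287383e-02, -1.77955662e-04]), 'position': array([ 0.18807621, -0.59522777,  0.20418264]), 'tool_rot': array([ 9.88336081e-01,  1.52284736e-01,  2.57666377e-05, -1.07266127e-03]), 'ft_force': array([-0.07823644, -0.26856614, -0.0630426 ]), 'moment': array([-0.01053351, -0.0075904 , -0.02627418]), 'grip_force': 0.0, 'grip_width': 0.08697477581905493}
{'vertical_fov': 43.90524897929936, 'cx': 276.5488299707951, 'cy': 206.06735455456752, 'world_from_camera': array([[ 7.47048289e-02, -9.75500545e-01,  2.06924808e-01,
         3.59792839e-01],
       [-9.97192340e-01, -7.41515443e-02,  1.04395954e-02,
        -2.10762213e-04],
       [ 5.15996310e-03, -2.07123722e-01, -9.78301149e-01,
         1.41807104e+00],
       [ 0.00000000e+00,  0.00000000e+00,  0.00000000e+00,
         1.00000000e+00]])}
{'vertical_fov': 52.39345185739443, 'cx': 281.2558959996817, 'cy': 205.67585460059374, 'world_from_camera': array([[ 0.99859185, -0.02921251,  0.04428266,  0.56072893],
       [-0.05298712, -0.58992457,  0.80571792, -1.02021688],
       [ 0.00258638, -0.80692975, -0.59064176,  0.81671158],
       [ 0.        ,  0.        ,  0.        ,  1.        ]])}
```

View pics/top0.png

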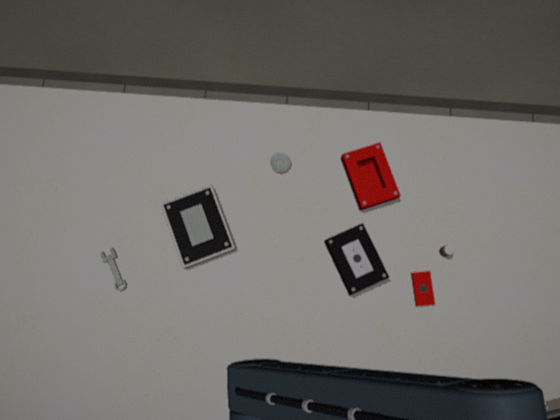

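View pics/side0.png

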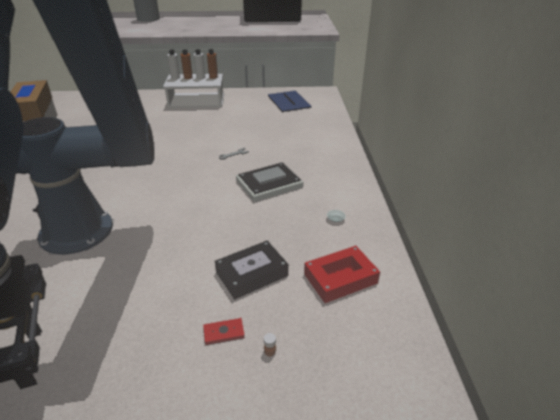

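Top picture: the aluminium carrier sits in the black dock at (358,258). Look-alikes are the loose red slab (423,288) and the red dock (371,176). The stage pad is at (198,226), the dish (281,163), the vial (447,252) and the spanner (115,270). By the description I choose (358,258) in the black dock; next I'll measure it and check it in a crop.

```bash
python3 - <<'E'
from h import *
def rect(P,m,name):
    p=P[m]; p=p[~np.isnan(p[:,0])]
    c,s,a=cv2.minAreaRect((p[:,:2]*1000).astype(np.float32))
    if s[0]<s[1]: a+=90
    print(name,len(p),np.round(c,1),np.round(sorted(s),1),"long axis deg",round((a+90)%180-90,2),"z",np.round(np.nanmedian(p[:,2])*1000,1))
for n,sd,ss in (("top",(358,246),(198,226)),("side",(262,261),(270,174))):
    im=cv2.imread(f"pics/{n}0.png"); P=np.load(n+".npy"); g=im.max(2); hsv=cv2.cvtColor(im,cv2.COLOR_BGR2HSV)
    v,u=np.mgrid[:420,:560]
    def blob(m,s):
        _,l=cv2.connectedComponents(m.astype(np.uint8)); w=l[s[1]-4:s[1]+5,s[0]-4:s[0]+5]; w=w[w>0]
        o=(l==np.bincount(w).argmax()).astype(np.uint8); cs,_=cv2.findContours(o,0,2); return cv2.drawContours(o*0,cs,-1,1,-1)>0
    print(n,"carrier px",im[sd[1],sd[0]],"pad",im[ss[1],ss[0]])
    for t in (90,110):
        for s,nm in ((sd,"carrier"),(ss,"pad")):
            try: rect(P,blob(g>t,s),nm+str(t))
            except Exception as e: print(nm,e)
    # by height
    Z=P[...,2]
    for s,nm in ((sd,"dock"),(ss,"stage")):
        m=(Z>(.032 if nm=="dock" else .02))&(Z<.055)&(np.hypot(u-s[0],v-s[1])<75)&~((hsv[...,1]>150)&(im[...,2]>90))
        rect(P,blob(m,s),nm)
        if nm=="stage": rect(P,blob(m&(Z>.036),s),"padz")
im=cv2.imread("pics/top0.png")[130:320,90:470]; cv2.imwrite("pics/c1.png",cv2.resize(im,None,fx=2.1,fy=2.1,interpolation=2))
E
```

```text
top carrier px [139 133 138] pad [112 113 112]
carrier90 652 [ 527.9 -208.1] [52.4 91.9] long axis deg 28.99 z 41.2
pad90 804 [585.7 225.9] [ 59.4 102.2] long axis deg 25.26 z 39.9
carrier110 626 [ 528.2 -208.1] [52.4 90.1] long axis deg 28.8 z 41.3
pad110 737 [585.4 225.5] [57.1 96.9] long axis deg 25.36 z 40.0
dock 2578 [ 526.1 -207.9] [114.3 159.9] long axis deg 28.21 z 41.2
stage 3721 [583.6 225.4] [149.7 190.1] long axis deg 25.57 z 28.5
padz 812 [583.8 225.8] [ 60.8 101.3] long axis deg 25.28 z 40.0
side carrier px [154 149 152] pad [129 129 127]
carrier90 535 [ 527.  -206.6] [60.7 96.2] long axis deg 30.99 z 42.3
pad90 321 [586.5 237.2] [ 89.9 111. ] long axis deg 25.54 z 41.5
carrier110 477 [ 527.3 -206.9] [53.  92.3] long axis deg 30.67 z 42.3
pad110 255 [587.2 223.6] [64.1 97.5] long axis deg 23.53 z 41.7
dock 2061 [ 527.7 -208.1] [117.2 162.6] long axis deg 28.67 z 42.2
stage 1364 [587.7 221.6] [154.  192.8] long axis deg 25.39 z 29.9
padz 311 [585.9 224.9] [ 68.  101.1] long axis deg 28.6 z 41.6
```

View pics/c1.png

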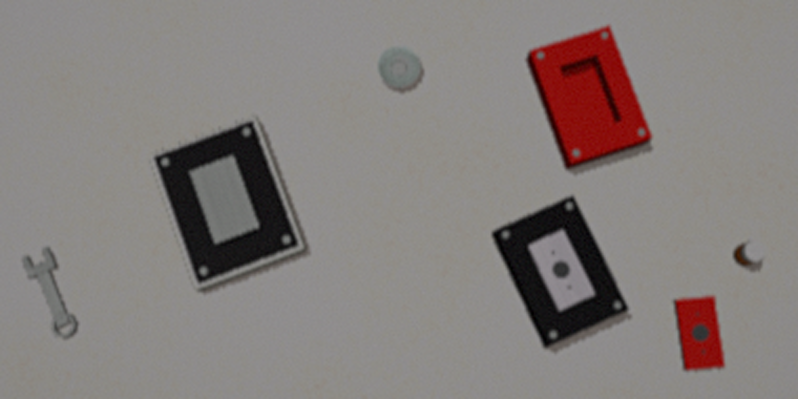

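The crop confirms the silver slab with the dark disc in the black dock; the red parts are decoys. The dock centre is about (527.5, -208) mm at 28.5°, and the pad centre about (585.5, 225.5) mm at 25.4°. I'll start by feeling the +x end with the fingers shut.

```bash
python3 -m handwheel '{"hand":[0,0,0,0,0,0,0,0,0,0,0,0],"translation":[[372,405,-60],[372,405,-60],[372,405,-60],[372,405,-60],[372,405,-60],[372,405,-60],[372,405,-60],[372,405,-60],[372,405,-60],[372,405,-60],[372,405,-60],[372,405,-60]],"turn":[[0,0,0.192],[0,0,0.192],[0,0,0.192],[0,0,0.192],[0,0,0.192],[0,0,0.192],[0,0,0.192],[0,0,0.192],[0,0,0.192],[0,0,0.192],[0,0,0.192],[0,0,0.192]]}'
```

```text
time: 1.1
position: [0.5253, -0.228, 0.1504]
tool_rot: [0.969, 0.246, -0.0, -0.0]
ft_force: [0.1, -0.6, -0.1]
grip_width: 0.0154
grip_force: 0.0
```

```bash
python3 -m handwheel '{"hand":[0,0,0,0],"translation":[[0,0,0],[0,0,0],[0,0,0],[0,0,0]],"turn":[[0,0,0],[0,0,0],[0,0,0],[0,0,0]]}'
```

```text
time: 1.43
position: [0.5236, -0.2309, 0.1508]
tool_rot: [0.969, 0.246, -0.0, -0.0]
ft_force: [-0.2, -0.3, 0.4]
grip_width: 0.0009
grip_force: 0.0
```

```bash
python3 -m handwheel '{"hand":[0,0,0,0,0,0],"translation":[[18,20,-20],[36,40,-40],[36,40.5,-68],[36,40.5,-78],[36,40.5,-78],[36,40.5,-78]],"turn":[[0,0,0],[0,0,0],[0,0,0],[0,0,0],[0,0,0],[0,0,0]]}'
python3 - <<'E'
from h import *
print(robot.get_obs()["position"])
im,P=cloud("side"); cv2.imwrite("pics/s1.png",cv2.resize(im[200:340,170:350,::-1],None,fx=4,fy=4,interpolation=2))
E
```

```text
time: 1.93
position: [0.5594, -0.1908, 0.0729]
tool_rot: [0.969, 0.245, -0.001, -0.0]
ft_force: [0.7, 0.0, 0.1]
grip_width: 0.0003
grip_force: 0.0
[ 0.55944719 -0.19075258  0.07286263]
```

View pics/s1.png

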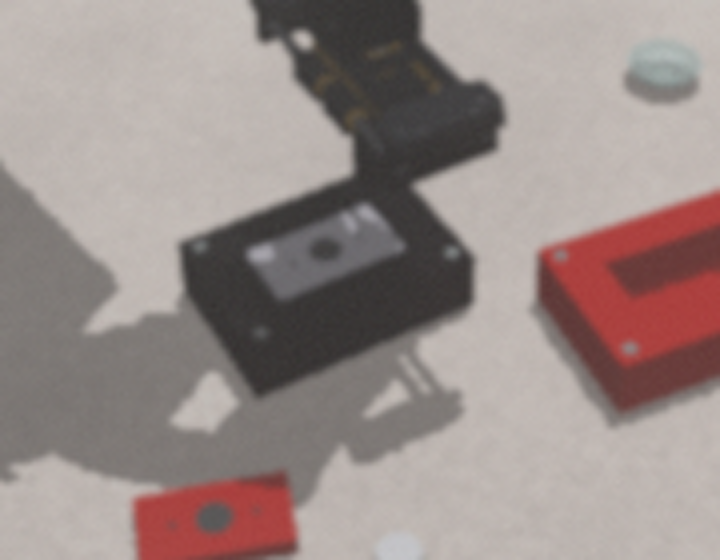

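The side crop shows the fingers above the dock's +x end at (380,185), with two bright stripes on the carrier at (360,215). I'll check the tip position in depth.

```bash
python3 - <<'E'
from h import *
im,P=cloud("side")
c=np.array([.5275,-.208]);a=np.radians(28.5);R=np.array([[np.cos(a),np.sin(a)],[-np.sin(a),np.cos(a)]])
Q=(P[...,:2]-c)@R.T*1000; Z=P[...,2]*1000
for z0 in (46,50,54,58,62,70,80,90):
    m=(Z>z0)&(Z<z0+4)&(abs(Q[...,0])<100)&(abs(Q[...,1])<120)
    q=Q[m]; print(z0,m.sum(),np.round(np.percentile(q,[3,50,97],axis=0),1).tolist() if len(q) else "")
f,cx,cy,T=K("side")
p=np.linalg.inv(T)@np.array([.5594,-.1908,.0539,1]);u,v=f*p[0]/p[2]+cx,f*p[1]/p[2]+cy;print((u-170)*4,(v-200)*4)
E
```

```text
46 16 [[-70.9, -57.5], [-12.2, -20.3], [62.5, 36.4]]
50 0 
54 0 
58 0 
62 0 
70 0 
80 0 
90 3 [[26.6, -10.2], [27.6, 0.5], [28.0, 2.7]]
372.91765664434547 215.4209195241342
```

```bash
python3 -m handwheel '{"hand":[0,0,0,0],"translation":[[0,0,-5],[0,0,-9],[0,0,-10],[0,0,-10]],"turn":[[0,0,0],[0,0,0],[0,0,0],[0,0,0]]}'; for i in 1; do python3 -m handwheel '{"hand":[0,0,0],"translation":[[0,0,-1],[0,0,-2],[0,0,-2]],"turn":[[0,0,0],[0,0,0],[0,0,0]]}'; done
```

```text
time: 2.37
position: [0.5602, -0.1894, 0.0629]
tool_rot: [0.969, 0.246, -0.0, -0.0]
ft_force: [-0.7, 0.1, 0.4]
grip_width: 0.0002
grip_force: 0.0
time: 2.62
position: [0.5604, -0.1893, 0.0608]
tool_rot: [0.969, 0.246, -0.0, -0.0]
ft_force: [-0.1, 1.0, -0.3]
grip_width: 0.0004
grip_force: 0.0
```

```bash
python3 -m handwheel '{"hand":[0,0,0],"translation":[[0,0,-1],[0,0,-2],[0,0,-2]],"turn":[[0,0,0],[0,0,0],[0,0,0]]}'
```

```text
time: 2.87
position: [0.5603, -0.1893, 0.0587]
tool_rot: [0.969, 0.246, -0.0, -0.0]
ft_force: [1.6, 0.0, -0.1]
grip_width: 0.0007
grip_force: 0.0
```

Tips are at z = 40 mm, below flush, with no force so far: the +x end seems to give. Going further.

```bash
python3 -m handwheel '{"hand":[0,0,0,0],"translation":[[0,0,-2],[0,0,-4],[0,0,-6],[0,0,-6]],"turn":[[0,0,0],[0,0,0],[0,0,0],[0,0,0]]}'
python3 - <<'E'
from h import *
im,P=cloud("side"); cv2.imwrite("pics/s2.png",cv2.resize(im[200:340,170:350,::-1],None,fx=4,fy=4,interpolation=2))
E
```

```text
time: 3.2
position: [0.5601, -0.1893, 0.0524]
tool_rot: [0.969, 0.246, -0.0, -0.0]
ft_force: [-0.3, -0.6, -0.5]
grip_width: 0.0004
grip_force: 0.0
```

View pics/s2.png

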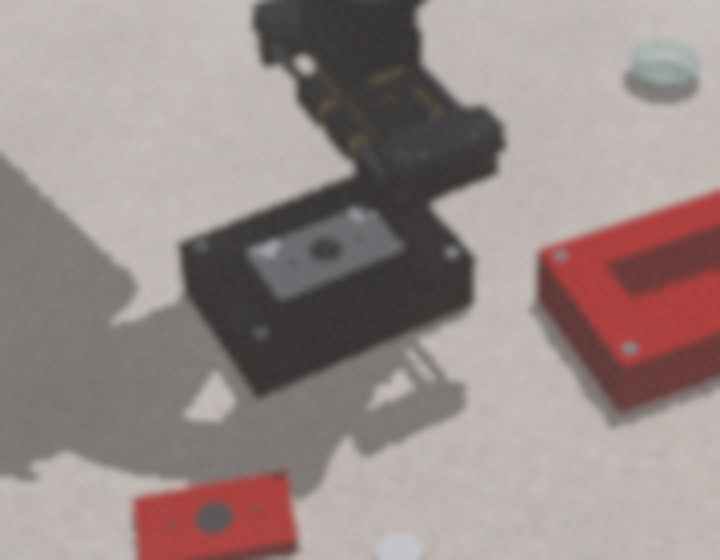

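The side crop shows the carrier still looking flat (corners (248,250) and (405,240)) though the tips should be 10 mm below flush. I'll look from the wrist and top.

```bash
python3 - <<'E'
from h import *
o=robot.get_obs(); print(o["position"],o["ft_force"],o["grip_width"])
im,P=cloud("wrist"); im2,P2=cloud("top")
f,cx,cy,T=K("wrist"); print(T.round(3))
c=np.array([.5275,-.208]);a=np.radians(28.5);R=np.array([[np.cos(a),np.sin(a)],[-np.sin(a),np.cos(a)]])
for n,p in (("w",P),("t",P2),("s",cloud("side")[1])):
    Q=(p[...,:2]-c)@R.T*1000;Z=p[...,2]*1000
    print(n,[(x,(lambda m:(int(m.sum()),np.round(np.nanmedian(Z[m]),1)) if m.any() else 0)((abs(Q[...,0]-x)<4)&(abs(Q[...,1])<22))) for x in range(-70,75,10)])
cv2.imwrite("pics/w1.png",np.hstack([cv2.resize(im,(400,300)),cv2.resize(im2[200:350,270:470],(400,300),interpolation=2)])[...,::-1])
E
```

```text
[ 0.56016364 -0.18927508  0.05253161] [0.73381777 0.34930918 0.41926013] 0.0005542600084719754
[[ 0.478 -0.85  -0.222  0.621]
 [-0.879 -0.462 -0.123 -0.156]
 [ 0.002  0.253 -0.967  0.233]
 [ 0.     0.     0.     1.   ]]
w [(-70, 0), (-60, 0), (-50, 0), (-40, 0), (-30, 0), (-20, (11, np.float64(43.7))), (-10, 0), (0, 0), (10, 0), (20, 0), (30, (175, np.float64(119.5))), (40, (887, np.float64(44.4))), (50, (1550, np.float64(75.2))), (60, (13364, np.float64(177.9))), (70, (5997, np.float64(163.8)))]
t [(-70, 0), (-60, 0), (-50, 0), (-40, (7, np.float64(479.7))), (-30, (37, np.float64(471.5))), (-20, (83, np.float64(454.0))), (-10, (105, np.float64(412.2))), (0, (113, np.float64(403.0))), (10, (101, np.float64(407.1))), (20, (97, np.float64(409.8))), (30, (95, np.float64(409.9))), (40, (89, np.float64(410.3))), (50, (83, np.float64(410.3))), (60, (80, np.float64(409.4))), (70, (70, np.float64(407.7)))]
s [(-70, (40, np.float64(42.5))), (-60, (39, np.float64(42.5))), (-50, (35, np.float64(42.6))), (-40, (262, np.float64(426.2))), (-30, (393, np.float64(408.9))), (-20, (299, np.float64(412.2))), (-10, (69, np.float64(337.7))), (0, (179, np.float64(163.6))), (10, (270, np.float64(247.9))), (20, (135, np.float64(199.6))), (30, (169, np.float64(104.2))), (40, (133, np.float64(192.1))), (50, (132, np.float64(198.9))), (60, (119, np.float64(213.8))), (70, (114, np.float64(395.8)))]
```

View pics/w1.png

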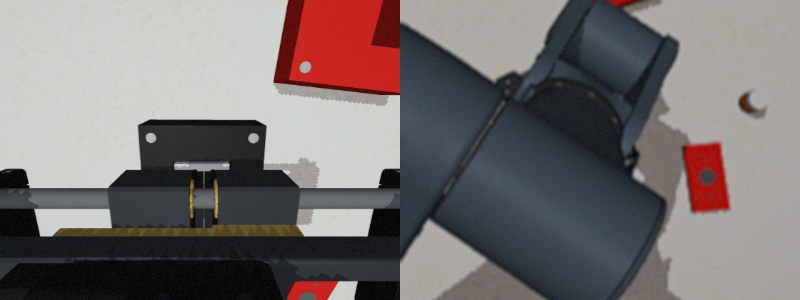

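Wrist half: the dock's +x border with screws at (151,138) and (253,138), and a bright strip at (202,165), the carrier's +x end, just ahead of the fingers. The top view is blocked by the arm. I'll measure heights of the strip and of the carrier.

```bash
python3 - <<'E'
from h import *
c=np.array([.5275,-.208]);a=np.radians(28.5);R=np.array([[np.cos(a),np.sin(a)],[-np.sin(a),np.cos(a)]])
for n in ("wrist","side"):
    im,p=cloud(n); Q=(p[...,:2]-c)@R.T*1000;Z=p[...,2]*1000
    print(n)
    for x in range(-55,76,5):
        m=(abs(Q[...,0]-x)<2.5)&(abs(Q[...,1])<22)&(Z<80)
        if m.any(): print(x,m.sum(),np.round(np.percentile(Z[m],[5,50,95]),1),"bright",np.round(im[m].mean()))
    if n=="wrist":
        for v in range(200,245,4): print(v,im[v,283],np.round(Q[v,283],1),np.round(Z[v,283],1))
E
```

```text
wrist
-20 10 [42.8 43.3 44.3] bright 88.0
-15 6 [42.9 43.3 44.2] bright 86.0
40 318 [42.3 43.5 44.6] bright 151.0
45 505 [38.8 43.2 44.4] bright 128.0
50 674 [42.6 43.9 78.6] bright 36.0
55 535 [42.6 43.5 44.5] bright 45.0
60 507 [42.5 43.6 44.7] bright 45.0
65 539 [42.6 43.6 44.7] bright 46.0
70 557 [42.6 43.6 44.5] bright 46.0
75 564 [42.5 43.5 44.5] bright 47.0
200 [50 49 52] [64.8  1.8] 44.3
204 [50 47 50] [62.3  1.8] 45.1
208 [44 40 47] [59.5  1.8] 44.2
212 [49 48 51] [56.5  1.8] 42.8
216 [45 46 47] [54.   1.8] 43.2
220 [44 44 45] [51.3  1.8] 43.2
224 [34 29 33] [48.8  1.8] 44.0
228 [86 87 89] [45.2  1.9] 41.2
232 [152 153 156] [43.4  1.8] 44.0
236 [152 152 156] [39.9  1.9] 41.8
240 [25 28 26] [47.8  1.7] 70.9
244 [23 17 24] [47.8  1.7] 77.3
side
-55 24 [40.3 41.7 44. ] bright 56.0
-50 27 [40.1 42.8 44.5] bright 66.0
-45 22 [36.7 42.  44.2] bright 98.0
-40 24 [39.7 42.4 44.1] bright 111.0
-35 26 [40.5 42.5 44.2] bright 118.0
-30 22 [40.8 42.7 44.3] bright 119.0
-25 28 [39.8 42.8 44.2] bright 113.0
-20 21 [40.1 42.3 46.4] bright 108.0
-15 24 [40.2 42.2 44. ] bright 108.0
-10 26 [40.1 42.  43.7] bright 100.0
-5 17 [41.3 42.4 43.9] bright 93.0
0 26 [41.1 42.1 44.7] bright 87.0
5 21 [40.6 42.9 44.6] bright 93.0
10 22 [40.5 42.3 44.5] bright 103.0
15 24 [40.6 42.3 44.6] bright 109.0
20 22 [40.7 42.5 44. ] bright 109.0
25 24 [40.7 42.5 76.3] bright 99.0
30 33 [40.5 43.6 79.3] bright 97.0
35 26 [40.5 42.8 75. ] bright 106.0
40 23 [40.3 42.3 72.5] bright 103.0
45 18 [40.5 42.6 45.2] bright 82.0
50 20 [37.6 42.5 44.3] bright 63.0
55 15 [40.6 42.2 44.5] bright 57.0
60 11 [40.9 42.6 44.3] bright 58.0
65 14 [38.9 42.7 45.2] bright 59.0
70 12 [39.4 42.8 44.1] bright 59.0
75 11 [40.2 42.5 43.5] bright 68.0
```

The carrier is still flat at 42.5 mm and nothing has touched it: the shut fingers seem to end higher than I assumed. Continuing down in small steps, watching the force.

```bash
python3 -m handwheel '{"hand":[0,0,0],"translation":[[0,0,-1.5],[0,0,-3],[0,0,-3]],"turn":[[0,0,0],[0,0,0],[0,0,0]]}'
```

```text
time: 3.75
position: [0.5602, -0.1893, 0.0496]
tool_rot: [0.969, 0.246, -0.0, -0.0]
ft_force: [-0.8, 0.6, -0.6]
grip_width: 0.0005
grip_force: 0.0
```

```bash
python3 -m handwheel '{"hand":[0,0,0],"translation":[[0,0,-1.5],[0,0,-3],[0,0,-3]],"turn":[[0,0,0],[0,0,0],[0,0,0]]}'
```

```text
time: 4.0
position: [0.5602, -0.1893, 0.0466]
tool_rot: [0.969, 0.246, -0.0, -0.0]
ft_force: [-0.6, -0.5, -0.3]
grip_width: 0.0003
grip_force: 0.0
```

```bash
python3 - <<'E'
from h import *
im,P=cloud("wrist"); cv2.imwrite("pics/w2.png",cv2.resize(im[150:330,150:430,::-1],None,fx=2.6,fy=2.6,interpolation=2))
print(robot.get_obs()["ft_force"])
E
```

```text
[-0.05828756  0.00225428  1.30879333]
```

View pics/w2.png

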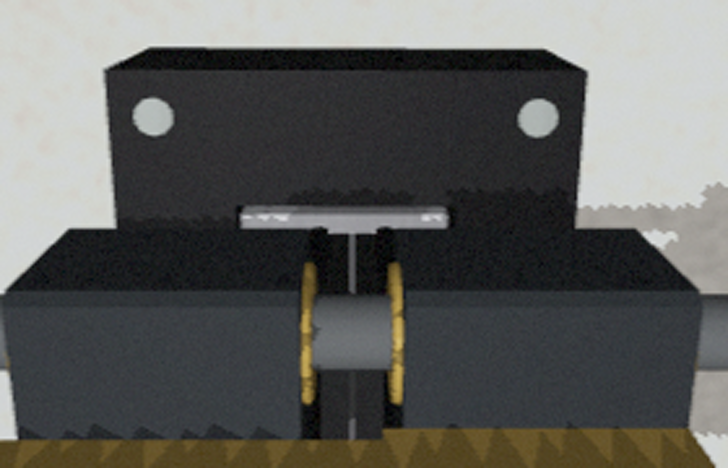

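The wrist crop shows the carrier's end strip at (240–448, 215) with the two wide finger blocks in front of it (y > 230). I'll measure the fingers in the tool frame.

```bash
python3 - <<'E'
from h import *
from scipy.spatial.transform import Rotation as Ro
for n in ("wrist","side"):
    o=robot.get_obs(); R=Ro.from_quat(o["tool_rot"]).as_matrix()
    im,P=cloud(n); t=(P-o["position"])@R*1000
    print(n,"F",o["ft_force"].round(1),o["position"].round(4))
    for z in range(-70,24,6):
        m=(abs(t[...,2]-z)<3)&(abs(t[...,0])<60)&(abs(t[...,1])<100)
        if m.sum()>5: print(z,m.sum(),"x",np.percentile(t[m][:,0],[2,50,98]).round(1),"y",np.percentile(t[m][:,1],[2,50,98]).round(1))
    if n=="wrist":
        for u in (250,283,320): print([(v,t[v,u].round(0).tolist()) for v in range(226,300,8)])
E
```

```text
wrist F [-0.1  0.   1.3] [ 0.5602 -0.1893  0.0467]
-70 407 x [-6.5  0.3  6. ] y [-5.3 -0.9  4.7]
-64 233 x [-7.1 -1.2  5.1] y [-5.1  0.3  4.5]
-58 38 x [-8.8 -5.  -0.9] y [-0.5 -0.3 -0.1]
-52 14 x [10.6 11.7 12. ] y [-6.5 -2.8  5.9]
-46 131 x [ 8.9 10.3 12. ] y [-6.6  0.4  6. ]
-40 156 x [ 8.  10.3 12. ] y [-6.9 -0.3  6.3]
-34 137 x [ 9.8 10.4 12.1] y [-8.1 -0.5  7.5]
-28 142 x [ 9.8 10.4 12. ] y [-8.4 -0.   7.8]
-22 122 x [ 9.7 10.4 12.1] y [-8.7 -0.5  7.9]
-16 23 x [ 9.9 10.3 11.9] y [-8.2  0.   8.1]
2 10894 x [ 4.5 24.4 42.2] y [-55.6  -1.8  51.9]
8 506 x [ 5.8 42.4 42.8] y [-52.3  -2.5  49.4]
14 213 x [ 3.3 42.6 42.9] y [-55.2   5.1  52.6]
20 195 x [ 3.6 42.6 42.8] y [-55.7  -5.8  51. ]
[(226, [12.0, -22.0, 3.0]), (234, [6.0, -22.0, 3.0]), (242, [38.0, -10.0, -97.0]), (250, [38.0, -10.0, -103.0]), (258, [38.0, -9.0, -108.0]), (266, [37.0, -9.0, -111.0]), (274, [36.0, -9.0, -112.0]), (282, [33.0, -9.0, -111.0]), (290, [31.0, -9.0, -111.0]), (298, [29.0, -9.0, -112.0])]
[(226, [12.0, -1.0, 2.0]), (234, [6.0, -1.0, 3.0]), (242, [10.0, -1.0, -21.0]), (250, [10.0, -1.0, -33.0]), (258,
[... 270 characters left out ...]
), (258, [39.0, 9.0, -109.0]), (266, [37.0, 8.0, -111.0]), (274, [35.0, 8.0, -111.0]), (282, [34.0, 8.0, -113.0]), (290, [31.0, 9.0, -112.0]), (298, [29.0, 9.0, -111.0])]
side F [ 1.  -0.6  0.2] [ 0.5603 -0.1894  0.0468]
-52 8 x [-10.5  -8.8  -7. ] y [-3.2 12.1 16. ]
-46 10 x [-11.1  -9.7  -6.4] y [-5.3  2.  14.2]
-40 9 x [-10.4  -9.2  -5.2] y [-4.1  8.4 12.1]
-34 13 x [-10.7  -7.7   0.8] y [-4.3 10.8 13. ]
-28 15 x [-10.6  -7.2   1.5] y [-4.8 10.6 12.2]
-22 13 x [-11.6  -8.    0.7] y [-5.   9.2 12.3]
2 642 x [-57.7 -18.8  38.2] y [-51.4  12.3  56.2]
8 381 x [-58.6 -16.9  40.3] y [-54.7  21.6  57.8]
14 53 x [-56.6 -10.3  41. ] y [53.7 55.9 58.6]
20 61 x [-56.7 -13.3  39. ] y [52.8 55.9 58.2]
```

By depth, the shut fingers end about 15 mm behind the reported TCP instead of 19 mm ahead, and the body face is also about 34 mm further back. So the reported point lies about 34 mm ahead of the true grasp point, and the tips are still around z = 62 mm. Contact will give the exact offset.

```bash
python3 -m handwheel '{"hand":[0,0,0,0,0],"translation":[[0,0,-4],[0,0,-8],[0,0,-12],[0,0,-14],[0,0,-14]],"turn":[[0,0,0],[0,0,0],[0,0,0],[0,0,0],[0,0,0]]}'
```

```text
time: 4.57
position: [0.5599, -0.1891, 0.0321]
tool_rot: [0.969, 0.246, -0.001, -0.001]
ft_force: [-0.0, -0.1, -0.8]
grip_width: 0.0005
grip_force: 0.0
```

```bash
python3 -m handwheel '{"hand":[0,0,0],"translation":[[0,0,-1],[0,0,-2],[0,0,-2]],"turn":[[0,0,0],[0,0,0],[0,0,0]]}'
```

```text
time: 4.82
position: [0.5604, -0.1894, 0.0308]
tool_rot: [0.969, 0.246, -0.0, -0.0]
ft_force: [0.1, 0.3, 0.3]
grip_width: 0.0005
grip_force: 0.0
```

```bash
python3 -m handwheel '{"hand":[0,0,0],"translation":[[0,0,-1],[0,0,-2],[0,0,-2]],"turn":[[0,0,0],[0,0,0],[0,0,0]]}'
```

```text
time: 5.07
position: [0.5604, -0.1894, 0.0288]
tool_rot: [0.969, 0.246, -0.0, -0.0]
ft_force: [-0.4, 0.4, 0.2]
grip_width: 0.0002
grip_force: 0.0
```

```bash
python3 -m handwheel '{"hand":[0,0,0],"translation":[[0,0,-1],[0,0,-2],[0,0,-2]],"turn":[[0,0,0],[0,0,0],[0,0,0]]}'
```

```text
time: 5.32
position: [0.5603, -0.1894, 0.0267]
tool_rot: [0.969, 0.246, -0.0, -0.0]
ft_force: [-0.0, -0.7, -1.2]
grip_width: 0.0003
grip_force: 0.0
```

```bash
cat >> h.py <<'E'
C=np.array([.5275,-.208]);A=np.radians(28.5);RD=np.array([[np.cos(A),np.sin(A)],[-np.sin(A),np.cos(A)]])
def prof(n,zmax=.09,xs=range(-55,60,10)):
    "height profile of the dock along its x, plus rays to the tool tip"
    im,P=cloud(n); Q=(P[...,:2]-C)@RD.T*1000; Z=P[...,2]*1000
    for x in xs:
        m=(abs(Q[...,0]-x)<4)&(abs(Q[...,1])<20)&(Z<zmax*1000)&(Z>5)
        if m.any(): print(n,x,m.sum(),np.percentile(Z[m],[10,50,90]).round(1))
    return im,P
E
python3 - <<'E'
from h import *
from scipy.spatial.transform import Rotation as Ro
prof("side"); o=robot.get_obs(); R=Ro.from_quat(o["tool_rot"]).as_matrix()
im,P=prof("wrist"); t=(P-o["position"])@R*1000
print([(v,t[v,283].round(0).tolist()) for v in range(220,262,3)]); print(o["ft_force"].round(1))
E
```

```text
side -55 33 [41.  42.4 44.1]
side -45 35 [39.5 41.7 43.6]
side -35 35 [40.7 42.6 44. ]
side -25 30 [41.  42.1 43.7]
side -15 31 [40.4 42.6 43.5]
side -5 33 [40.8 42.3 44. ]
side 5 34 [40.5 42.5 44.5]
side 15 32 [40.7 42.  44.3]
side 25 63 [40.7 45.1 74.9]
side 35 26 [41.4 50.1 63.4]
wrist -5 7 [43.5 43.8 44.3]
wrist 5 4 [43.5 43.8 44.3]
wrist 25 2 [84.3 84.4 84.4]
wrist 35 27 [82.5 83.2 84.4]
wrist 45 551 [44.2 60.5 72.4]
wrist 55 974 [42.8 43.6 44.4]
[(220, [21.0, -1.0, -16.0]), (223, [20.0, -1.0, -17.0]), (226, [18.0, -1.0, -16.0]), (229, [16.0, -1.0, -17.0]), (232, [14.0, -1.0, -17.0]), (235, [12.0, -1.0, -16.0]), (238, [11.0, -1.0, -16.0]), (241, [10.0, -1.0, -20.0]), (244, [10.0, -1.0, -25.0]), (247, [10.0, -1.0, -29.0]), (250, [10.0, -1.0, -33.0]), (253, [10.0, -1.0, -38.0]), (256, [10.0, -1.0, -41.0]), (259, [10.0, -1.0, -44.0])]
[ 0.3 -0.4  0.5]
```

Tips are now at about the carrier's top. I'll pull inward 3 mm so they clear the pocket's end wall, then press.

```bash
python3 -m handwheel '{"hand":[0,0,0,0],"translation":[[-2.6,-1.8,0],[-2.6,-1.8,-1],[-2.6,-1.8,-2],[-2.6,-1.8,-2]],"turn":[[0,0,0],[0,0,0],[0,0,0],[0,0,0]]}'
```

```text
time: 5.75
position: [0.5576, -0.1912, 0.0247]
tool_rot: [0.969, 0.246, -0.0, -0.0]
ft_force: [-0.4, 0.5, 0.7]
grip_width: 0.0004
grip_force: 0.0
```

```bash
python3 -m handwheel '{"hand":[0,0,0],"translation":[[0,0,-1],[0,0,-2],[0,0,-2]],"turn":[[0,0,0],[0,0,0],[0,0,0]]}'
```

```text
time: 6.0
position: [0.5577, -0.1911, 0.0227]
tool_rot: [0.969, 0.246, -0.0, -0.0]
ft_force: [-0.3, 0.1, -0.1]
grip_width: 0.0005
grip_force: 0.0
```

```bash
python3 -m handwheel '{"hand":[0,0,0],"translation":[[0,0,-1],[0,0,-2],[0,0,-2]],"turn":[[0,0,0],[0,0,0],[0,0,0]]}'
```

```text
time: 6.25
position: [0.5577, -0.1911, 0.0207]
tool_rot: [0.969, 0.246, -0.0, -0.0]
ft_force: [0.5, -0.1, 0.7]
grip_width: 0.0004
grip_force: 0.0
```

```bash
python3 -m handwheel '{"hand":[0,0,0],"translation":[[0,0,-1],[0,0,-2],[0,0,-2]],"turn":[[0,0,0],[0,0,0],[0,0,0]]}'; python3 -c '
from h import *
prof("side")'
```

```text
time: 6.5
position: [0.5577, -0.1911, 0.0187]
tool_rot: [0.969, 0.246, -0.0, -0.0]
ft_force: [-0.3, 0.4, 0.2]
grip_width: 0.0005
grip_force: 0.0
side -55 34 [40.9 42.7 44.2]
side -45 13 [40.1 42.8 43.7]
side -35 72 [29.1 55.1 62. ]
side -25 32 [30.3 57.4 59.1]
side -15 28 [50.8 52.5 54.6]
side -5 24 [45.7 47.9 49.3]
side 5 25 [41.1 42.6 44.7]
side 15 25 [36.1 38.  39.1]
side 25 71 [31.1 46.1 66.4]
side 35 16 [26.1 41.8 50.9]
```

The +x end gives: the carrier is already tipped about 26°. Pressing a bit further so that it drops over.

```bash
python3 -m handwheel '{"hand":[0,0,0,0,0],"translation":[[0,0,-2],[0,0,-4],[0,0,-5],[0,0,-6],[0,0,-6]],"turn":[[0,0,0],[0,0,0],[0,0,0],[0,0,0],[0,0,0]]}'; python3 -c '
from h import *
prof("side")'
```

```text
time: 6.97
position: [0.5582, -0.1914, 0.0142]
tool_rot: [0.969, 0.246, 0.0, 0.0]
ft_force: [-0.5, 0.8, 8.4]
grip_width: 0.0003
grip_force: 3.6
side -55 37 [40.6 42.6 44.1]
side -45 12 [32.4 40.9 43.6]
side -35 77 [30.1 53.6 60.4]
side -25 35 [30.1 58.8 60.7]
side -15 28 [51.6 53.4 55.1]
side -5 25 [45.8 47.7 49.6]
side 5 27 [39.8 42.1 44.8]
side 15 19 [34.3 36.5 38.7]
side 25 62 [31.4 46.2 62.2]
side 35 14 [28.8 41.4 50.2]
```

Bottomed at about 29–30° with 8 N. Retreat upward, opening the hand, and measure.

```bash
python3 -m handwheel '{"hand":[0,0,0.2,1,1,1,1,1,1,1],"translation":[[0,0,5],[0,0,25],[0,0,60],[0,0,95],[-35,-20,120],[-70,-40,120],[-75,-40,120],[-75,-40,120],[-75,-40,120],[-75,-40,120]],"turn":[[0,0,0],[0,0,0],[0,0,0],[0,0,0],[0,0,0],[0,0,0],[0,0,0],[0,0,0],[0,0,0],[0,0,0]]}'; python3 -c '
from h import *
from scipy.spatial.transform import Rotation as Ro
prof("side",xs=range(-50,50,6))
o=robot.get_obs(); R=Ro.from_quat(o["tool_rot"]).as_matrix()
im,P=prof("wrist",xs=range(-50,50,6)); t=(P-o["position"])@R*1000
for z in range(-60,0,5):
    m=(abs(t[...,2]-z)<2.5)&(abs(t[...,0])<30)&(abs(t[...,1])<80)
    if m.sum()>5: print(z,m.sum(),"x",np.percentile(t[m][:,0],[2,50,98]).round(1),"y",np.percentile(t[m][:,1],[2,20,80,98]).round(1))
cv2.imwrite("pics/w3.png",im[...,::-1])
'
```

```text
time: 7.85
position: [0.4837, -0.2309, 0.1325]
tool_rot: [0.969, 0.246, 0.0, -0.0]
ft_force: [0.2, 0.2, 1.2]
grip_width: 0.0459
grip_force: 0.0
side -50 32 [40.8 42.7 43.8]
side -44 12 [30.5 36.8 43. ]
side -38 49 [29.1 32.2 57.7]
side -32 73 [29.7 54.3 61.5]
side -26 37 [30.3 58.8 60.9]
side -20 29 [31.4 56.1 57.6]
side -14 28 [49.8 52.3 55.1]
side -8 27 [47.5 49.3 51.1]
side -2 26 [45.5 46.5 48.5]
side 4 24 [41.6 43.9 45.9]
side 10 24 [38.  39.7 42.2]
side 16 23 [34.4 36.4 38.5]
side 22 23 [31.1 33.4 34.8]
side 28 19 [28.6 30.3 31.9]
side 34 16 [25.5 26.8 28.3]
side 40 15 [21.  22.2 25.4]
side 46 61 [20.8 33.5 42.8]
wrist -50 522 [32.  43.1 44.3]
wrist -44 376 [29.4 32.7 43.5]
wrist -38 140 [53.  56.1 58.7]
wrist -32 373 [57.6 62.1 63.6]
wrist -26 483 [58.7 60.4 62.3]
wrist -20 485 [55.2 57.  59.2]
wrist -14 470 [52.1 54.  55.8]
wrist -8 467 [48.6 50.6 52.5]
wrist -2 465 [45.7 47.6 49.3]
wrist 4 460 [42.2 44.3 46. ]
wrist 10 463 [39.1 41.1 42.9]
wrist 16 457 [35.7 37.7 39.8]
wrist 22 402 [32.2 34.2 36.1]
wrist 28 402 [28.9 30.9 32.8]
wrist 34 405 [25.6 27.6 29.3]
wrist 40 422 [22.4 24.4 26.2]
wrist 46 572 [21.1 23.8 43.9]
-60 100 x [-8.9 -4.2  1.8] y [-25.4 -25.3  24.6  24.8]
-55 54 x [-8.6 -3.8 -0.6] y [-25.4 -25.3  24.6  24.9]
-50 146 x [-8.2 11.6 12.2] y [-36.1 -32.9  32.4  35.2]
-45 225 x [-8.7 10.4 12.2] y [-34.6 -30.7  29.8  33.7]
-40 187 x [ 6.3 10.4 12.1] y [-33.8 -30.   29.4  33.2]
-35 186 x [ 4.9 10.3 12. ] y [-33.8 -30.   29.   33. ]
-30 181 x [ 2.2 10.3 12.1] y [-33.4 -29.4  29.2  32.8]
-25 172 x [ 0.6 10.2 11.9] y [-33.5 -29.1  28.2  33. ]
-20 148 x [-1.1 10.2 12. ] y [-33.4 -28.8  28.5  32.8]
```

View pics/w3.png

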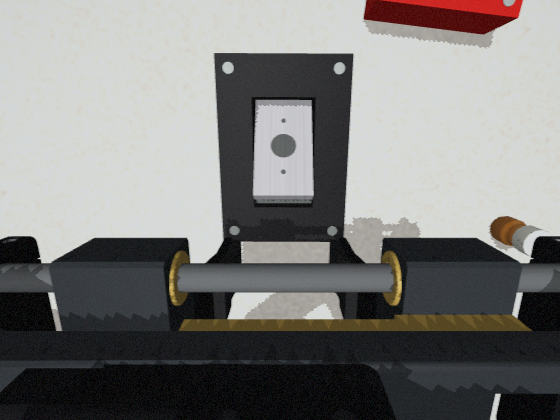

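The wrist view shows the carrier leaning in the pocket: disc at (283,146), raised end at the lower edge (283,200), slope about 28.6°, top corner of the high (-x) end at z ≈ 64 mm. I'll grip square to its face at that end: tilt the tool 0.5 rad towards the low end at a stand-off, then slide in along the tool axis.

```bash
python3 -m handwheel '{"hand":[1,1,1,1,1,1,1,1,1],"translation":[[10,5,0],[20,10,0],[34,17.6,-10],[34,17.6,-25],[34,17.6,-43],[34,17.6,-43],[34,17.6,-43],[34,17.6,-43],[34,17.6,-43]],"turn":[[-0.05,0.1,0],[-0.1,0.19,0],[-0.15,0.28,0],[-0.19,0.36,0],[-0.238,0.439,0],[-0.238,0.439,0],[-0.238,0.439,0],[-0.238,0.439,0],[-0.238,0.439,0]]}'; cat >> h.py <<'E'
from scipy.spatial.transform import Rotation as Ro
def check(n="wrist"):
    "plane fit of the carrier top; carrier and fingers in the tool frame"
    o=robot.get_obs(); R=Ro.from_quat(o["tool_rot"]).as_matrix(); im,P=cloud(n)
    Q=(P[...,:2]-C)@RD.T*1000; Z=P[...,2]*1000
    m=(abs(Q[...,0]+5)<27)&(abs(Q[...,1])<22)&(Z<62)&(Z>20)
    p=P[m]; c=np.median(p,0)
    for _ in range(4):
        w,V=np.linalg.eigh(np.cov((p-c).T)); d=(p-c)@V[:,0]; p=p[abs(d)<.004]; c=p.mean(0)
    nrm=V[:,0]*np.sign(V[2,0]); print("n tool",(nrm@R).round(3),"tilt",np.degrees(np.arccos(nrm[2])).round(1))
    g=(abs((P-c)@nrm)<.004)&(im.min(2)>70)&(abs(Q[...,0])<60)&(abs(Q[...,1])<40)
    k,l,s,_=cv2.connectedComponentsWithStats(g.astype(np.uint8)); g=l==1+s[1:,4].argmax()
    t=(P[g]-o["position"])@R*1000; print("carrier top in tool x,y,z pct 1/50/99",np.percentile(t,[1,50,99],axis=0).round(1).tolist(), g.sum())
    print(o["position"].round(4),o["ft_force"].round(1),o["grip_width"].round(4))
    return im,P
E
python3 -c '
from h import *
im,P=check(); check("side")'
```

```text
time: 8.7
position: [0.5171, -0.2142, 0.0915]
tool_rot: [0.94, 0.238, -0.238, 0.061]
ft_force: [0.6, 0.0, -0.3]
grip_width: 0.0867
grip_force: 0.0
n tool [-0.001  0.001 -1.   ] tilt 28.5
carrier top in tool x,y,z pct 1/50/99 [[-2.8, -28.0, 32.4], [36.7, -3.6, 33.9], [75.2, 21.0, 35.5]] 7197Traceback (most recent call last):
  File "<string>", line 3, in <module>
    im,P=check(); check("side")
         ~~~~~^^
  File "h.py", line 33, in check
    print(o["position"].round(4),o["ft_force"].round(1),o["grip_width"].round(4))
                                                        ^^^^^^^^^^^^^^^^^^^^^
AttributeError: 'float' object has no attribute 'round'
```

```bash
sed -i 's/o\["grip_width"\].round(4)/o["grip_width"]/' h.py; python3 -m handwheel '{"hand":[1,1,1,1,1],"translation":[[-5,-2,-10],[-10,-4,-20],[-17.2,-6.4,-35],[-17.2,-6.4,-35],[-17.2,-6.4,-35]],"turn":[[0,0,0],[0,0,0],[0,0,0],[0,0,0],[0,0,0]]}'; 
python3 -c '
from h import *
im,P=check()
cv2.imwrite("pics/w4.png",im[...,::-1])
im,P=cloud("side"); cv2.imwrite("pics/s4.png",cv2.resize(im[190:310,170:330,::-1],None,fx=5,fy=5,interpolation=2))'
```

```text
time: 9.17
position: [0.4991, -0.2207, 0.0562]
tool_rot: [0.939, 0.238, -0.239, 0.061]
ft_force: [0.2, 0.0, 0.1]
grip_width: 0.0873
grip_force: 0.0
n tool [-0.002  0.    -1.   ] tilt 28.5
carrier top in tool x,y,z pct 1/50/99 [[-3.3, -25.1, -7.6], [37.5, -0.6, -6.2], [74.6, 23.9, -4.7]] 10652
[ 0.4991 -0.2207  0.0562] [0.2 0.  0.1] 0.08732932922836187
```

View pics/w4.png

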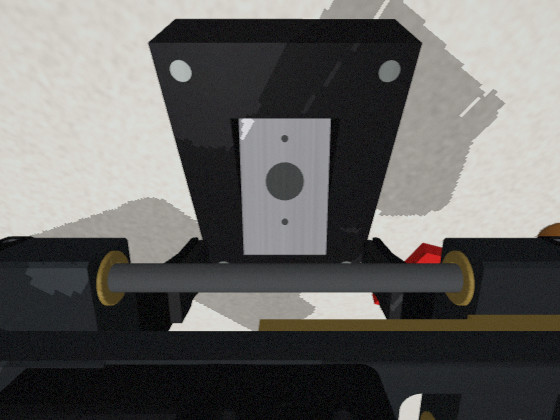

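Wrist view: the carrier is centred between the fingers (disc (285,181), edges 240–330, gripper rings 113 and 459). I'll check the disc's position along the tool's x before sliding in.

```bash
python3 -c '
from h import *
o=robot.get_obs(); R=Ro.from_quat(o["tool_rot"]).as_matrix(); im,P=cloud("wrist"); t=(P-o["position"])@R*1000
m=np.zeros((420,560),bool); m[155:208,258:312]=True; m&=(im.max(2)<110)&(abs(t[...,2]+6)<5)
print("disc",np.nanmedian(t[m],0),m.sum())
m=(abs(t[...,2]+6.2)<3)&(abs(t[...,1])<15)&(t[...,0]<10); print("near edge visible x",np.nanmin(t[m][:,0]))
x=[-36.5*.479*0]; n=np.array([.421,.2286,.878]); print(-20*n)'
```

```text
disc [40.32700916 -1.19818677 -5.55106637] 1099
near edge visible x -5.628180357347365
[ -8.42   -4.572 -17.56 ]
```

```bash
python3 -m handwheel '{"hand":[1,1,1,1,1],"translation":[[-2,-1.1,-5],[-4,-2.2,-10],[-6,-3.3,-15],[-7.1,-3.9,-19],[-7.1,-3.9,-19]],"turn":[[0,0,0],[0,0,0],[0,0,0],[0,0,0],[0,0,0]]}'; python3 -c '
from h import *
im,P=check()'
```

```text
time: 9.73
position: [0.4914, -0.2236, 0.0348]
tool_rot: [0.939, 0.239, -0.241, 0.06]
ft_force: [-0.7, -0.4, -0.5]
grip_width: 0.0867
grip_force: 0.0
n tool [-0.003 -0.001 -1.   ] tilt 28.5
carrier top in tool x,y,z pct 1/50/99 [[1.6, -24.0, -30.4], [40.7, 0.4, -29.0], [71.6, 25.0, -27.6]] 12232
[ 0.4914 -0.2236  0.0348] [-0.7 -0.4 -0.5] 0.08673324103929246
```

```bash
python3 -m handwheel '{"hand":[1,0.5,0.3,0.3,0.3,0.3,0.3,0.3,0.3,0.3],"translation":[[0.8,0.1,1.5],[0.8,0.1,1.5],[0.8,0.1,1.5],[0.8,0.1,1.5],[0.8,0.1,1.5],[0.8,0.1,1.5],[0.8,0.1,1.5],[0.8,0.1,1.5],[0.8,0.1,1.5],[0.8,0.1,1.5]],"turn":[[0,0,0],[0,0,0],[0,0,0],[0,0,0],[0,0,0],[0,0,0],[0,0,0],[0,0,0],[0,0,0],[0,0,0]]}' 30
```

```text
time: 10.62
position: [0.4933, -0.2238, 0.0375]
tool_rot: [0.939, 0.239, -0.24, 0.061]
ft_force: [-0.8, 0.2, -0.4]
grip_width: 0.0496
grip_force: 30.0
```

```bash
python3 -m handwheel '{"hand":[0.3,0.3,0.3,0.3,0.3,0.3,0.3,0.3,0.3,0.3],"translation":[[0,0,0],[-1,-0.5,5],[-2,-1,12],[-2,-1,22],[-2,-1,35],[-2,-1,50],[-2,-1,70],[-2,-1,90],[-2,-1,100],[-2,-1,100]],"turn":[[0,0,0],[0,0,0],[0,0,0],[0,0,0],[0,0,0],[0,0,0],[0,0,0],[0,0,0],[0,0,0],[0,0,0]]}' 45; python3 -c '
from h import *
o=robot.get_obs(); R=Ro.from_quat(o["tool_rot"]).as_matrix(); im,P=cloud("wrist"); t=(P-o["position"])@R*1000
m=(abs(t[...,2]+27)<8)&(abs(t[...,1])<22)&(t[...,0]>15)&(t[...,0]<75); p=t[m]; w,V=np.linalg.eigh(np.cov(p.T)); print("n",V[:,0].round(3),p.mean(0).round(1))
g=(im.max(2)<110)&m; g=g&(t[...,0]>25)&(t[...,0]<55)&(abs(t[...,1])<12); print("disc",np.median(t[g],0).round(1),g.sum())
b=m=(abs(t[...,2]+27)<5)&(abs(t[...,1])<40)&(t[...,0]>20)&(t[...,0]<120); print(np.percentile(t[b],[1,99],axis=0).round(1))'
```

```text
time: 11.45
position: [0.4932, -0.2257, 0.1409]
tool_rot: [0.94, 0.238, -0.237, 0.063]
ft_force: [-0.3, -0.0, -1.3]
grip_width: 0.0492
grip_force: 45.0
n [-0.009  0.     1.   ] [ 46.5  -0.  -25.5]
disc [ 38.   -0.1 -25.8] 1383
[[ 20.7 -25.  -26.9]
 [ 82.3  24.1 -23.9]]
```

```bash
python3 -c '
from h import *
o=robot.get_obs(); a=np.radians(12.7)
print((Ro.from_quat([np.cos(a),np.sin(a),0,0])*Ro.from_quat(o["tool_rot"]).inv()).as_rotvec().round(3), (np.array([551.2,209.2,90])-o["position"]*1000).round(1))'
```

```text
[ 0.228 -0.441 -0.053] [ 58.8 434.4 -49.2]
```

```bash
python3 -m handwheel '{"hand":[0.3,0.3,0.3,0.3,0.3,0.3,0.3,0.3,0.3,0.3,0.3,0.3],"translation":[[1,10,0],[3,25,0],[7,50,0],[11,80,0],[15,110,0],[19,140,0],[23,170,0],[27,200,0],[31,230,0],[35,260,0],[39,285,0],[41,300,0]],"turn":[[0.01,-0.02,-0.002],[0.04,-0.08,-0.01],[0.07,-0.13,-0.016],[0.1,-0.19,-0.023],[0.13,-0.25,-0.03],[0.16,-0.31,-0.037],[0.19,-0.36,-0.044],[0.21,-0.41,-0.049],[0.228,-0.441,-0.053],[0.228,-0.441,-0.053],[0.228,-0.441,-0.053],[0.228,-0.441,-0.053]]}'; python3 -m handwheel '{"hand":[0.3,0.3,0.3,0.3,0.3,0.3,0.3,0.3],"translation":[[5,20,0],[9,45,0],[13,75,0],[16,105,0],[18,125,-10],[18,134,-25],[18,134,-40],[18,134,-40]],"turn":[[0,0,0],[0,0,0],[0,0,0],[0,0,0],[0,0,0],[0,0,0],[0,0,0],[0,0,0]]}'
```

```text
time: 12.5
position: [0.5305, 0.0782, 0.1364]
tool_rot: [0.975, 0.221, -0.003, -0.002]
ft_force: [0.4, 0.3, -1.5]
grip_width: 0.0491
grip_force: 45.0
time: 13.17
position: [0.5459, 0.2098, 0.0934]
tool_rot: [0.975, 0.221, -0.007, -0.002]
ft_force: [-0.9, -0.3, -2.3]
grip_width: 0.0495
grip_force: 45.0
```

```bash
python3 -m handwheel '{"hand":[0.3,0.3,0.3],"translation":[[0,0,0],[0,0,0],[0,0,0]],"turn":[[0,0,0],[0,0,0],[0,0,0]]}'; cat >> h.py <<'E'
def held():
    o=robot.get_obs(); R=Ro.from_quat(o["tool_rot"]).as_matrix(); im,P=cloud("wrist"); t=(P-o["position"])@R*1000
    m=(abs(t[...,2]+26)<6)&(abs(t[...,1])<22)&(t[...,0]>15)&(t[...,0]<75); w,V=np.linalg.eigh(np.cov(P[m].T)); n=V[:,0]*np.sign(V[2,0])
    print("n world",n.round(3),"tool z",R[:,2].round(3))
    g=(im.max(2)<110)&m&(t[...,0]>25)&(t[...,0]<55)&(abs(t[...,1])<12); print("disc tool",np.median(t[g],0).round(1),"world",(np.median(P[g],0)*1000).round(1))
    b=(abs(t[...,2]+26)<5)&(abs(t[...,1])<40)&(t[...,0]>20)&(t[...,0]<120)
    c,s,a=cv2.minAreaRect((P[b][:,:2]*1000).astype(np.float32)); print("rect",s,a)
    # pad around it
    k=(abs(P[...,2]-.042)<.004); print("pad px",k.sum(), cv2.minAreaRect((P[k][:,:2]*1000).astype(np.float32)))
    return im,P
E
python3 -c '
from h import *
im,P=held(); cv2.imwrite("pics/w5.png",im[...,::-1])'
```

```text
time: 13.42
position: [0.5507, 0.2089, 0.098]
tool_rot: [0.975, 0.22, -0.001, -0.001]
ft_force: [-0.8, -0.5, -1.8]
grip_width: 0.0493
grip_force: 45.0
n world [0.012 0.002 1.   ] tool z [-0.003  0.002 -1.   ]
disc tool [ 37.8   1.5 -25.5] world [585.5 223.8 123.5]
rect (62.8133544921875, 50.33576965332031) 25.51103973388672
pad px 0 ((0.0, 0.0), (0.0, 0.0), 0.0)
```

View pics/w5.png

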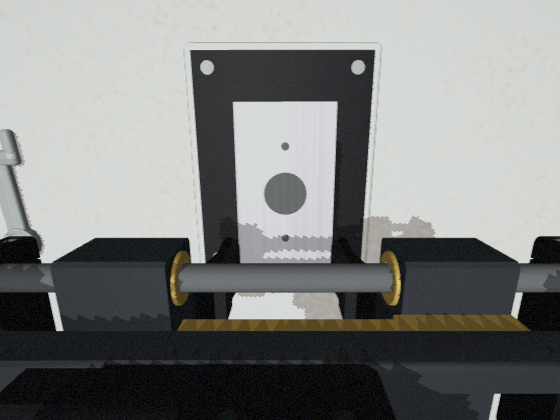

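The wrist view shows the carrier over the stage, disc at (285,194), stage screws at (207,67) and (358,67), and edges parallel. I'll check the lateral and lengthwise offset of the stage numerically from this camera.

```bash
python3 -c '
from h import *
im,P=cloud("wrist"); Z=P[...,2]*1000; a=np.radians(25.4)
Q=(P[...,:2]*1000-[585.5,225.5])@np.array([[np.cos(a),-np.sin(a)],[np.sin(a),np.cos(a)]])
m=(Z>22)&(Z<38)
for x in (55,65,75,85): 
    k=m&(abs(Q[...,0]-x)<3); print(x,np.percentile(Q[k][:,1],[.5,99.5]).round(1))
k=m&(abs(Q[...,1])<50); print("far end",np.percentile(Q[k][:,0],99.8).round(1),"expect 95; z",np.median(Z[k]).round(1))
k=(abs(Z-124)<5)&(abs(Q[...,0])<60)&(abs(Q[...,1])<35); print("carrier y",np.percentile(Q[k][:,1],[1,99]).round(1),"far",np.percentile(Q[k][:,0],99.5).round(1),np.median(Z[k]).round(1)); print(robot.get_obs()["position"])'
```

```text
55 [-70.7  75.8]
65 [-70.8  75.6]
75 [-70.8  75.8]
85 [-70.9  75.8]
far end 94.2 expect 95; z 30.5
carrier y [-24.7  25. ] far 44.2 123.3
[0.55093655 0.20887502 0.09828155]
```

```bash
python3 -m handwheel '{"hand":[0.3,0.3,0.3,0.3,0.3,0.3,0.3,0.3],"translation":[[-0.8,1.6,-6],[-0.8,1.6,-18],[-0.8,1.6,-30],[-0.8,1.6,-42],[-0.8,1.6,-52],[-0.8,1.6,-60],[-0.8,1.6,-64],[-0.8,1.6,-64]],"turn":[[0,0,0],[0,0,0],[0,0,0],[0,0,0],[0,0,0],[0,0,0],[0,0,0],[0,0,0]]}'
```

```text
time: 14.18
position: [0.5487, 0.2106, 0.032]
tool_rot: [0.975, 0.22, -0.003, -0.001]
ft_force: [1.0, -0.3, -2.1]
grip_width: 0.0492
grip_force: 45.0
```

```bash
python3 -m handwheel '{"hand":[0.3,0.3,0.3,0.3],"translation":[[0,0,-1],[0,0,-2],[0,0,-2],[0,0,-2]],"turn":[[0,0,0],[0,0,0],[0,0,0],[0,0,0]]}'
```

```text
time: 14.52
position: [0.5499, 0.2109, 0.0319]
tool_rot: [0.975, 0.221, -0.001, -0.001]
ft_force: [-0.3, -0.4, -1.4]
grip_width: 0.049
grip_force: 45.0
```

```bash
python3 -m handwheel '{"hand":[0.3,0.3,0.3],"translation":[[0,0,-0.7],[0,0,-1.3],[0,0,-1.3]],"turn":[[0,0,0],[0,0,0],[0,0,0]]}'; python3 -c '
from h import *
held()'
```

```text
time: 14.77
position: [0.5495, 0.2108, 0.0302]
tool_rot: [0.975, 0.22, -0.002, -0.001]
ft_force: [0.4, -0.1, -2.0]
grip_width: 0.0492
grip_force: 45.0
n world [0.014 0.003 1.   ] tool z [-0.004  0.002 -1.   ]
disc tool [ 38.2   1.5 -25.5] world [584.7 226.1  55.6]
rect (62.77675247192383, 50.39549255371094) 25.52411651611328
pad px 2558 ((593.0836181640625, 232.00918579101562), (80.71674346923828, 60.31837844848633), 25.5980281829834)
```

```bash
python3 -m handwheel '{"hand":[0.3,0.3,0.3],"translation":[[0,0,-0.6],[0,0,-1],[0,0,-1]],"turn":[[0,0,0],[0,0,0],[0,0,0]]}'
```

```text
time: 15.07
position: [0.5496, 0.2108, 0.0292]
tool_rot: [0.975, 0.221, -0.002, -0.001]
ft_force: [-0.6, -0.7, -0.4]
grip_width: 0.0494
grip_force: 45.0
```

```bash
python3 -m handwheel '{"hand":[0.3,0.3,0.3],"translation":[[0,0,-0.5],[0,0,-0.8],[0,0,-0.8]],"turn":[[0,0,0],[0,0,0],[0,0,0]]}'
```

```text
time: 15.32
position: [0.5496, 0.2108, 0.0291]
tool_rot: [0.975, 0.221, -0.002, -0.001]
ft_force: [-1.7, -0.5, 4.6]
grip_width: 0.0494
grip_force: 45.0
```

Contact at 4.6 N. Ease the grip, open, and withdraw straight up.

```bash
python3 -m handwheel '{"hand":[0.3,0.3,0.6,0.8,1,1,1,1],"translation":[[0,0,0],[0,0,0],[0,0,0],[0,0,0],[0,0,0],[0,0,0],[0,0,0],[0,0,0]],"turn":[[0,0,0],[0,0,0],[0,0,0],[0,0,0],[0,0,0],[0,0,0],[0,0,0],[0,0,0]]}' 5; python3 -m handwheel '{"hand":[1,1,1,1,1,1],"translation":[[0,0,5],[0,0,20],[0,0,40],[0,0,70],[0,0,80],[0,0,80]],"turn":[[0,0,0],[0,0,0],[0,0,0],[0,0,0],[0,0,0],[0,0,0]]}'; python3 -c '
from h import *
im,P=cloud("wrist"); Z=P[...,2]*1000; a=np.radians(25.4)
Q=(P[...,:2]*1000-[585.5,225.5])@np.array([[np.cos(a),-np.sin(a)],[np.sin(a),np.cos(a)]])
k=(abs(Z-54.3)<4)&(abs(Q[...,0])<60)&(abs(Q[...,1])<35); c,V=P[k].mean(0),np.linalg.eigh(np.cov(P[k].T))[1]
r=cv2.minAreaRect(Q[k].astype(np.float32)); print("carrier",r,np.median(Z[k]),V[:,0].round(3))
g=k&(im.max(2)<110)&(np.hypot(*np.moveaxis(Q,-1,0))<13); print("disc",np.median(Q[g],0),g.sum())
k=(abs(Z-42)<4)&(abs(Q[...,0])<60)&(abs(Q[...,1])<40); print("pad",np.percentile(Q[k],[1,99],axis=0).round(1))
k=(abs(Z-30)<5); print("plate",np.percentile(Q[k],[.5,99.5],axis=0).round(1))'
```

```text
time: 15.98
position: [0.5495, 0.2108, 0.0281]
tool_rot: [0.975, 0.22, -0.002, -0.001]
ft_force: [0.3, 0.3, 0.0]
grip_width: 0.0778
grip_force: 0.0
time: 16.48
position: [0.552, 0.2113, 0.1116]
tool_rot: [0.975, 0.221, 0.002, -0.001]
ft_force: [0.1, 0.8, -0.0]
grip_width: 0.0873
grip_force: 0.0
carrier ((-0.9155158996582031, 2.4091320037841797), (89.33152770996094, 50.2697639465332), 0.1292407363653183) 54.581602789422895 [-0.001  0.003  1.   ]
disc [-0.91573162  0.8152014 ] 247
pad [[-47.7 -27.3]
 [ 50.3  32.4]]
plate [[-83.5 -70.4]
 [ 93.3  75.4]]
```

The carrier is flat, with its centre about 2 mm from the pad's centre, aligned within 0.2°, and the gripper is clear.

```bash
python3 -c '
from rig import hand_in
print(hand_in())'
```

```text
the job is handed in; nothing more can be done
None
```

The carrier now lies flat, disc side up, on the microscope pad, with its centre about 2 mm from the pad's centre and its length within about 0.2° of the pad's; the gripper is clear and the job is handed in (at about 17 s of the 53 s), though `hand_in()` returned no verdict.

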